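# Lay a nut driver in the tray, then hold the sprung test-box cover near balance

### The arm

A 7-joint arm with a two-finger parallel gripper is mounted at the origin on the work surface. World frame = base frame: x ahead of the robot, y to its left, z up, the work surface at z = 0. Lengths are in mm, angles in degrees, forces in N, time in s.
With the tool pointing down it reaches from about 400 to 900 mm from the base axis. Payload 5.5 kg.
Tool frame: the origin (TCP) lies at the very end of the fingers, on their centre line; the grasp point (between the pads) lies 19 mm behind it; x points along the fingers, y is the direction in which the jaws open and shut, and the axes are right-handed (so a half turn about x gives the same grasp; the last joint's range is limited). The gripper opens to 92 mm and grips with 3 to 60 N. Pads are 19 mm wide; open, the fingers measure 130 mm over their backs; the gripper's body (75 mm by 190 mm) begins 47 mm behind the grasp point.
Start: joints at [-60.55, 28.699, -24.465, 88.831, 12.651, 65.22, -12.049], TCP at [161.278, 629.674, 226.729] pointing down, gripper open.
Joint ranges: [-164.97, 164.97], [-17.58, 116.51], [-87.97, 89.64], [11.32, 138.91], [-80.73, 260.73], [10.89, 115.49], [-147.41, 147.41]. Speed limits (degrees/s): [147.25, 147.25, 180, 180, 180, 180, 180].

### API

Orientations are given as a 3x3 rotation matrix whose columns are the frame's x, y, z axes.
In Python, from rig import manip gives the robot as it stands.
- The arm moves only by the tool jog_arm, never from a script. Its argument "series" is a list that holds one entry, the list of rows, each a list of 7 numbers: the closure, from 0 (fully open) to 1 (shut), then the shift along the tool's x, y, z in cm, then the turn, a rotation vector about the tool's x, y, z in rad. In form: [[[jaw, tx, ty, tz, ax, ay, az], ...]]. A call has 1 to 12 rows; each row is the pose to reach, as a shift and turn from the pose commanded when the call began, along the tool's axes at that moment; what a row does not reach only later rows make up. A row lasts 1/8 s, in which the tool goes at most 62.5 mm and 10.7 degrees, less where a joint would pass 70% of its speed; a pose out of reach is approached as far as the arm can. A call with a gripper value outside its range is refused whole. The fingers move at their own pace and stop on an object; the grip force is fixed at half the most. Time passes only in rows, so rows that repeat a pose let the fingers close. It gives the time, the measured TCP pose, the force and the opening at its end, in the units of the state.
- manip.get_state(): the state, without advancing time (a new reading comes with each control period).
- manip.capture(name): name is "scene" or "top" or "wrist"; returns the picture (400x640x3 uint8, blue, green, red); there is no depth.
- manip.calibration(name): a dict with "fx", "fy", "cx", "cy" (pixels), "world_from_camera" (4x4, takes a point from camera to world coordinates). Camera axes: x right, y up, looking along -z (the intrinsics and any distortion apply to the point x, -y, -z); pixel columns grow to the right and rows downward; lengths in mm; the calibration is good to about 2 mm. A picture is of the moment at which its call begins: read the wrist's pose just before it. calibration takes no time and is no camera call; for the wrist camera it gives the pose at the moment of the call.
- manip.finish_job(): hands the job in, once; it reports no verdict.
The state is a dict: "t": time; "qpos": joint angles; "joint_velocities": joint speeds; "joint_efforts": joint torques, N m; "eef_pos": TCP position; "ee_rot": TCP orientation; "ft_force": force on the tool from outside, world axes, zero at the start; "wrist_torque": the same for the moment, N m; "grip_width": opening from 0.0 (shut) to 1.0 (fully open).
Only numpy, scipy, OpenCV 4.12 (cv2) and the standard library are available. Lean on these libraries where they do the work, as an engineer would, in place of code of your own. Each camera call takes 0.05 s, during which the arm holds its last target. There are 200 camera calls.

### The job

Get the test station ready for a board change. First lay the loose nut driver down flat (not dropped) inside the shallow tray, next to the nut driver already lying there, without shifting that one, parallel to it and with its handle at the same end, and let go of it. Then raise the sprung cover of the test box (it has a bar along its front edge) clearly past its balance point (60 degrees open) without letting it spring up to its stop, ease it back to just below the balance point, 5 to 10 degrees short of it, and finish while still holding it there, without letting go; leave the other things on the bench where they are.

Things in the scene. Friction and masses are not known exactly. Their poses are not given: they have to be found in the camera images.
- driver_grip (a point): centre of the black handle of the loose nut driver, which lies flat on the bench, to the robot's right of the tray. Handle: a flat-sided bar 95 long x 24 wide x 22 mm high, centred on this point (11 mm above what it lies on); x points along the driver to the steel tip, z up. A steel shaft 8 mm thick leaves the handle; the whole driver is 193 mm long, about 60 to 130 g, and its centre of mass is within 30 mm of this point.
- driver_tip (a point): end of the loose nut driver's steel tip (socket 12 mm thick), 145 mm from driver_grip along x.
- sample_grip (a point): centre of the handle of the identical nut driver that already lies in the tray, in the half nearer the test box (the tray's +y half, about 50 mm from the tray's middle); same frame as driver_grip. Its handle is at the tray's -x end. Leave it alone.
- tray: shallow grey open tray fixed to the bench, 260 (x) x 180 (y) x 16 mm high, walls and floor 4 mm thick; origin at the centre of its underside, x along its length. Handles belong at its -x end (nearer the robot); a driver centred lengthwise has driver_grip at x = -49 mm in this frame. The free half is at -y.
- cover (a joint): opening angle of the test box's cover (rad): 0 closed and level, at its stop at 1.60. Torsion springs nearly balance its weight: below the balance point at 1.047 rad (60 degrees) it falls shut by itself, above it the springs swing it open. Little friction. Lifting the bar takes about 2.2 N at the start, the push at the bar is under 0.7 N near the balance point and grows to about 2.2 N near the stop. The cover turns up and away from the robot.
- cover_bar (a point): middle of the round steel bar (12 mm thick, 130 mm long, parallel to the hinge) on the cover's front edge; 50 mm clear gap between the bar's axis and the cover's edge, and the same to the box's front wall; two side arms, 110 mm clear between them, carry it. It is 224 mm from the hinge axis, at the same height as the hinge when closed (85 mm above the bench). It turns with the cover.
- testbox_hinge (a point): middle of the hinge axis at the far upper edge of the grey test box (box 170 deep x 220 wide x 80 mm high, fixed to the bench); x points away from the robot side (from the bar towards the hinge), y along the hinge axis, z up. Does not move. The cover is an aluminium plate 172 x 220 x 6 mm, 1.2 kg. At opening angle a the bar lies at -224*cos(a) mm in x and +224*sin(a) mm in z from here.
- bin_in (a point): grey open parts bin, 130 x 200 x 70 mm, beyond the tray; this point is the centre of its inner floor. Leave it alone.
- spool_mid (a point): white spool of copper wire standing upright, diameter 68, 50 mm high, right of the tray; this point is its centre. Leave it alone.
- flux_mid (a point): small white flux bottle standing upright, diameter 50, 110 mm high, left of the test box; this point is half-way up. Leave it alone.
There are look-alikes about, which are no part of the job. What is shaped like the part that bears driver_grip but orange is not meant. Leave any white look-alike of the part that bears sample_grip alone.

How it is judged (in metres and radians):
On the way, in this order (a step that is already met when the one before it is completed fails the run):
1. the loose nut driver lies flat in the tray, handle at the same end as the other, and is released (x of driver_tip in the frame of tray between 0.05 and 0.129 m and x of driver_grip in the frame of tray between -0.085 and -0.01 m and y of driver_grip in the frame of tray between -0.088 and 0.088 m and y of driver_tip in the frame of tray between -0.088 and 0.088 m and height (world z) of driver_grip below 0.022 m and height (world z) of driver_tip below 0.026 m and angle between the x axis of driver_grip and the x axis of sample_grip, either way round below 0.26 rad and contact force between the fingers and driver below 0.05 N and linear speed of driver below 0.03 m/s), for 0.2 s.
2. the cover is raised past its balance point (value of joint cover above 1.09 rad), for 0.05 s.
At the end, for the whole second after the job is handed in: The loose nut driver lies flat inside the tray, released and still, parallel to the other within 15 degrees and with its handle at the same end; the cover, having been beyond 1.09 rad, is held still by the robot alone between 0.82 and 1.01 rad (balance point 1.047) (all of step 1 and value of joint cover between 0.82 and 1.01 rad and velocity of joint cover between -0.08 and 0.08 rad/s and contact force between any of the fingers, the arm and cover above 0.1 N and contact force between cover and driver below 0.05 N and contact force between cover and bin below 0.05 N and contact force between cover and spool below 0.05 N and contact force between cover and flux below 0.05 N and contact force between cover and sample below 0.05 N); the arm keeps its last pose, push and grip.
It fails at once if the cover springs up to its stop (value of joint cover above 1.53 rad).
It fails at once if the nut driver is dropped or thrown from a height (height (world z) of driver_grip above 0.055 m and contact force between the fingers and driver below 0.02 N).
It fails at once if the nut driver already in the tray is shifted (distance of sample_grip from where it was at the start of the episode above 0.02 m).
It fails at once if the bin, the spool or the flux bottle is pushed away or knocked over (distance of any of bin_in, spool_mid, flux_mid from where it was at the start of the episode above 0.03 m).
It also fails if it takes over 53 s, if anything falls off the work surface, if the arm or the gripper's body presses on something with over 40 N, if the wrist force passes 120 N, or if a joint passes its speed limit or range.

## Working session

There is one attempt and no reset: what is moved stays moved. The work goes in short steps, Python scripts to look and compute and a tool call to move; the robot and the scene stay as the last step left them, time stands still between calls to the robot, and variables do not carry over. Pictures are saved under pics/ and viewed, about 8 in all and at most 12, crops included, and the job is handed in when it is done.

Besides the shell and the picture viewer there is one more tool, called after "Emit:" by a JSON object that holds its "api" and its "payload". jog_arm: Moves the arm, as the interface text tells. Its arguments: {"type":"object","properties":{"series":{"type":"array"}},"required":["series"]}

```bash
mkdir -p pics; ls
python3 - <<'E'
from rig import manip
import cv2, numpy as np
np.set_printoptions(precision=3,suppress=True)
print(manip.get_state())
for n in ("scene","top"):
    c=manip.calibration(n); print(n,c)
    cv2.imwrite(f"pics/{n}0.png",manip.capture(n))
E
```

```text
pics
{'t': 0.0, 'qpos': array([-60.551,  28.753, -24.452,  88.891,  12.653,  65.219, -12.05 ]), 'joint_velocities': array([ 0.087,  0.082,  0.055,  0.029,  0.061,  0.045, -0.028]), 'joint_efforts': array([  0.001, -56.658,  -5.816, -27.911,  -0.069,   0.031,   0.   ]), 'eef_pos': array([161.208, 628.975, 225.681]), 'ee_rot': array([[-0.   ,  0.248,  0.969],
       [-0.002,  0.969, -0.248],
       [-1.   , -0.002, -0.   ]]), 'ft_force': array([ 0.539,  0.153, -0.032]), 'wrist_torque': array([ 0.009, -0.009, -0.069]), 'grip_width': 0.9996339900659541}
scene {'fx': 375.058479074662, 'fy': 375.058479074662, 'cx': 321.35431884264165, 'cy': 197.29752659552443, 'world_from_camera': array([[   0.335,   -0.589,    0.735, 1502.954],
       [   0.942,    0.222,   -0.251, -411.212],
       [  -0.015,    0.777,    0.629,  854.063],
       [   0.   ,    0.   ,    0.   ,    1.   ]])}
top {'fx': 491.76252348394854, 'fy': 491.76252348394854, 'cx': 323.19664465853185, 'cy': 199.7966967809675, 'world_from_camera': array([[   0.012,    0.988,   -0.153,  360.904],
       [  -1.   ,    0.014,    0.011,  -93.046],
       [   0.013,    0.153,    0.988, 1616.387],
       [   0.   ,    0.   ,    0.   ,    1.   ]])}
```

View pics/top0.png

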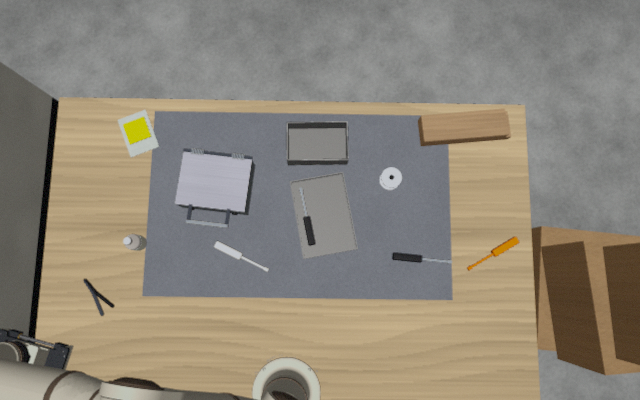

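View pics/scene0.png

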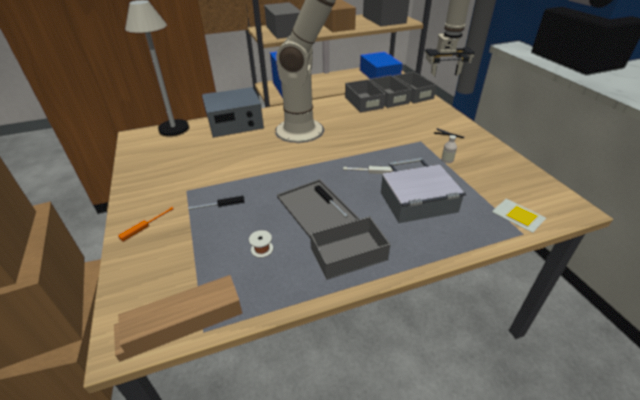

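The top view shows the loose driver with its black handle at about (407,258) and its tip at about (452,262). The sample's black handle is at (309,231) in the tray. Look-alikes are the orange driver at (505,247) and the white one at (240,255). The black handle to the robot's right of the tray fits driver_grip. I'll confirm with an enlarged crop.

Run:
```python
import cv2, numpy as np
t=cv2.imread("pics/top0.png"); s=cv2.imread("pics/scene0.png")
R=lambda im,x0,x1,y0,y1,k:cv2.resize(im[y0:y1,x0:x1],None,fx=k,fy=k,interpolation=cv2.INTER_CUBIC)
a=R(t,280,480,165,275,4)   # 800x440
cv2.imwrite("pics/c1.png",a)
b=R(t,165,265,140,240,4); c=R(s,370,470,145,225,4)
o=np.zeros((400,800,3),np.uint8); o[:,:400]=b; o[:320,400:]=c
o2=np.zeros((600,800,3),np.uint8); o2[:400]=o; d=R(s,185,385,175,225,4); o2[400:]=d
cv2.imwrite("pics/c2.png",o2)
```

```text
(no output)
```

View pics/c1.png

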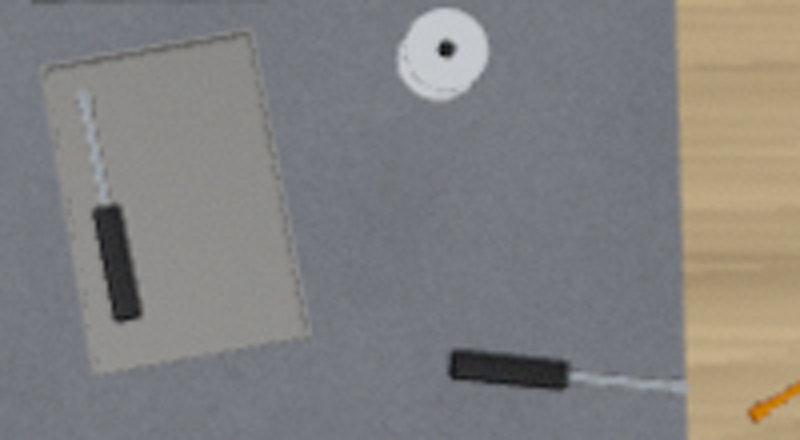

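View pics/c2.png

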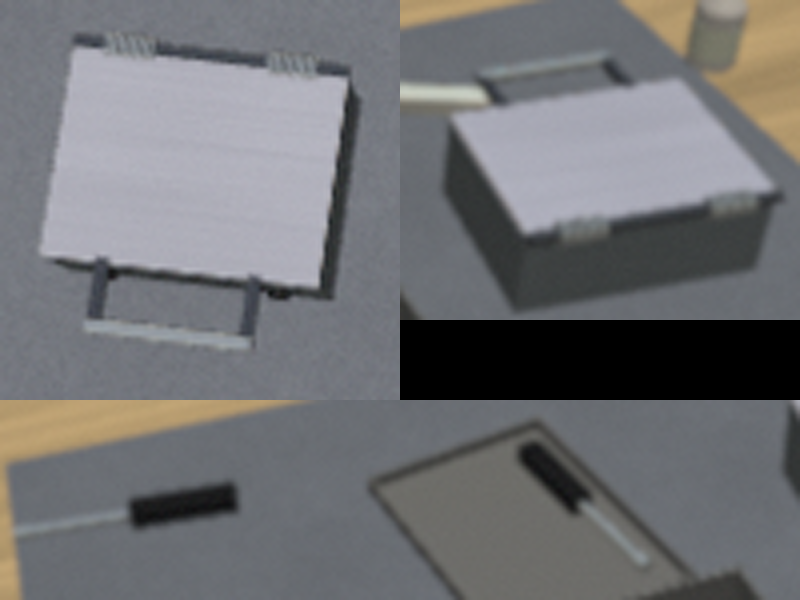

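The crops confirm it. The loose driver lies with its handle centre at top pixel ≈(407,257) and its shaft pointing right. The sample is in the tray's left half, with its handle at the near end. The bar runs from ≈(186,221) to (227.5,226) in the top view. Next I'll triangulate.

```bash
cat > geo.py <<'E'
from rig import manip
import cv2, numpy as np
np.set_printoptions(precision=3,suppress=True)
def ray(cal,u,v):
    M=np.array(cal["world_from_camera"]); d=np.array([(u-cal["cx"])/cal["fx"],-(v-cal["cy"])/cal["fy"],-1])
    d=M[:3,:3]@d; return M[:3,3],d/np.linalg.norm(d)
def atz(cal,u,v,z):
    o,d=ray(cal,u,v); return o+d*(z-o[2])/d[2]
def tri(*rays):
    A=sum(np.eye(3)-np.outer(d,d) for o,d in rays); b=sum((np.eye(3)-np.outer(d,d))@o for o,d in rays)
    p=np.linalg.solve(A,b); return p,max(np.linalg.norm((np.eye(3)-np.outer(d,d))@(p-o)) for o,d in rays)
E
python3 - <<'E'
from geo import *
T=manip.calibration("top");S=manip.calibration("scene")
c1=lambda x,y:(280+x/4-.4,165+y/4-.4)
c2=lambda x,y:(165+x/4-.4,140+y/4-.4)
sc=lambda x,y:(370+(x-400)/4-.4,145+y/4-.4)
sd=lambda x,y:(185+x/4-.4,175+(y-400)/4-.4)
t=lambda n,p,z: print(n,atz(T,*p,z))
t("drv handle end",c1(450,363),22); t("drv handle ctr",c1(509,369),16); t("drv front",c1(568,375),22); t("drv shaft far",c1(687,387),11)
print("tri drv ctr",tri(ray(T,*c1(509,369)),ray(S,*sd(184,505))))
for p in [(42,67),(252,32),(312,334),(92,374)]: t("tray",c1(*p),16)
t("samp grip",c1(117.5,263),20);t("samp tip",c1(84,92),15)
print("tri samp",tri(ray(T,*c1(117.5,263)),ray(S,*sd(555,476))))
for a,b in [((85,326),(477,76)),((250,344),(608,55))]:
    t("bar",c2(*a),85)
    print("tri",[tri(ray(T,*c2(*a)),ray(S,*sc(*q)))for q in(b,((1085-b[0]),131-b[1]))])
for p in [(75,45),(350,72),(323,290),(40,255)]: t("plate",c2(*p),88)
t("flux",(131,241),110);t("spool",(391,178),50)
E
```

```text
drv handle end [ 430.047 -335.483   22.   ]
drv handle ctr [ 426.069 -384.263   16.   ]
drv front [ 421.603 -430.851   22.   ]
drv shaft far [ 413.532 -529.992   11.   ]
tri drv ctr (array([ 426.297, -383.768,   13.756]), np.float64(0.9000009901755078))
tray [669.719  -0.493  16.   ]
tray [ 701.842 -174.177   16.   ]
tray [ 452.32  -224.391   16.   ]
tray [417.837 -46.49   16.   ]
samp grip [507.634 -65.681  20.   ]
samp tip [649.384 -35.59   15.   ]
tri samp (array([508.176, -64.532,  17.923]), np.float64(1.167078940237023))
bar [525.517 317.589  85.   ]
tri [(array([504.016, 259.532,  84.087]), np.float64(59.73380897684458)), (array([525.055, 316.408,  89.906]), np.float64(0.14380940946848947))]
bar [513.141 188.657  85.   ]
tri [(array([539.401, 235.707, 110.837]), np.float64(58.02892251063544)), (array([512.791, 188.058,  89.615]), np.float64(0.26627280710654744))]
plate [749.695 336.995  88.   ]
plate [730.977 117.856  88.   ]
plate [555.952 132.96   88.   ]
plate [580.527 354.916  88.   ]
flux [459.725 473.969 110.   ]
spool [ 678.994 -330.029   50.   ]
```

Emit:
{"api": "jog_arm", "payload": {"series": [[[0,0,-21,23,0.5,0,0],[0,0,-43,46,1.0,0,0],[0,0,-43,46,1.0,0,0],[0,0,-43,46,1.0,0,0],[0,0,-43,46,1.0,0,0],[0,0,-43,46,1.0,0,0],[0,0,-43,46,1.0,0,0],[0,0,-43,46,1.0,0,0],[0,0,-43,46,1.0,0,0],[0,0,-43,46,1.0,0,0],[0,0,-43,46,1.0,0,0]]]}}

```text
t: 1.48
eef_pos: [502.1, 93.3, 226.5]
ee_rot: [[0.001, 0.952, 0.306], [-0.002, 0.306, -0.952], [-1.0, -0.0, 0.002]]
ft_force: [-0.1, -0.1, -1.1]
grip_width: 1.002
```

Emit:
{"api": "jog_arm", "payload": {"series": [[[0,0,-21.8,43.1,0.395,0,0],[0,0,-21.8,43.1,0.395,0,0],[0,0,-21.8,43.1,0.395,0,0],[0,0,-21.8,43.1,0.395,0,0],[0,0,-21.8,43.1,0.395,0,0],[0,9.6,-21.8,43.1,0.395,0,0],[0,9.6,-21.8,43.1,0.395,0,0],[0,9.6,-21.8,43.1,0.395,0,0],[0,9.6,-21.8,43.1,0.395,0,0],[0,9.6,-21.8,43.1,0.395,0,0]]]}}

```text
t: 2.72
eef_pos: [428.6, -377.8, 129.9]
ee_rot: [[-0.001, 0.997, -0.075], [0.002, -0.075, -0.997], [-1.0, -0.002, -0.002]]
ft_force: [1.1, 1.0, 0.3]
grip_width: 1.001
```

Run:
```python
from geo import *
s=manip.get_state(); print(s["t"],s["eef_pos"],s["qpos"])
c=manip.calibration("wrist"); im=manip.capture("wrist"); print(c)
cv2.imwrite("pics/w1.png",im); np.save("w1.npy",c["world_from_camera"])
```

```text
2.725 [ 428.646 -377.774  129.883] [ 21.895  26.641  21.432 106.325 -12.479  49.447  45.119]
{'fx': 283.0935343865443, 'fy': 283.0935343865443, 'cx': 314.5417384682874, 'cy': 202.14598916674052, 'world_from_camera': array([[   0.997,    0.074,    0.02 ,  434.764],
       [  -0.077,    0.965,    0.249, -310.551],
       [  -0.001,   -0.25 ,    0.968,  287.312],
       [   0.   ,    0.   ,    0.   ,    1.   ]])}
```

View pics/w1.png

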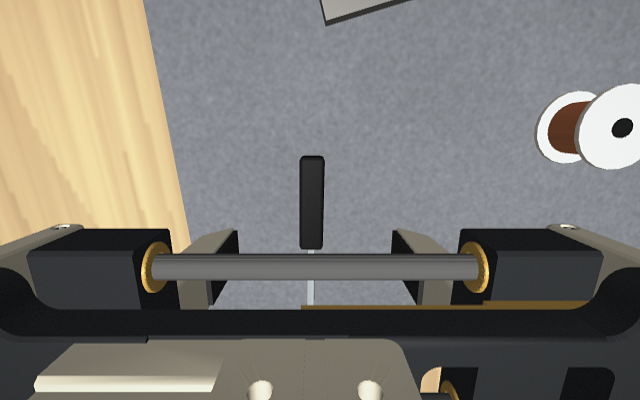

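The wrist view shows the black handle, corners (300,156), (325,156), (323,249), (300,249), almost in line with the jaws' mid-line, with the shaft going down to (311,305).

Run:
```python
from geo import *
c=manip.calibration("wrist"); c["world_from_camera"]=np.load("w1.npy")
a=atz(c,312.5,157,20);b=atz(c,311.5,249,20);t=atz(c,310.5,304,11)
print(a,b,(a+b)/2,np.linalg.norm(a-b),np.degrees(np.arctan2(*(b-a)[1::-1])),np.degrees(np.arctan2(*(t-a)[1::-1])))
T=manip.calibration("top")
print(tri(ray(T,279.6+509/4,164.6+369/4),ray(c,312,199)))
print("jaw",np.degrees(np.arctan2(-.075,.997)))
```

```text
[ 430.615 -335.712   20.   ] [ 422.301 -428.331   20.   ] [ 426.458 -382.022   20.   ] 92.99104717912667 -95.12919374308407 -95.30864582007291
(array([ 426.76 , -392.666,  -40.195]), np.float64(2.391010994912721))
jaw -4.302011127272116
```

Emit:
{"api": "jog_arm", "payload": {"series": [[[0,4,-0.25,0.45,0.012,0,0],[0,8,-0.25,0.45,0.012,0,0],[0,11,-0.25,0.45,0.012,0,0],[0,12.5,-0.25,0.45,0.012,0,0],[0,12.5,-0.25,0.45,0.012,0,0],[0,12.5,-0.25,0.45,0.012,0,0],[1,12.5,-0.25,0.45,0.012,0,0],[1,12.5,-0.25,0.45,0.012,0,0],[1,12.5,-0.25,0.45,0.012,0,0],[1,12.5,-0.25,0.45,0.012,0,0],[1,12.5,-0.25,0.45,0.012,0,0],[1,12.5,-0.25,0.45,0.012,0,0]]]}}

```text
t: 4.28
eef_pos: [426.0, -383.0, 5.6]
ee_rot: [[-0.0, 0.996, -0.087], [0.0, -0.087, -0.996], [-1.0, -0.0, -0.0]]
ft_force: [-0.4, -0.3, 0.1]
grip_width: 0.396
```

Emit:
{"api": "jog_arm", "payload": {"series": [[[1,0,0,0,0,0,0],[1,0,0,0,0,0,0],[1,0,0,0,0,0,0],[1,0,0,0,0,0,0]]]}}

```text
t: 4.78
eef_pos: [425.9, -383.0, 5.6]
ee_rot: [[-0.0, 0.996, -0.087], [0.0, -0.087, -0.996], [-1.0, -0.0, -0.0]]
ft_force: [0.5, -0.3, -0.2]
grip_width: 0.261
```

Emit:
{"api": "jog_arm", "payload": {"series": [[[1,-4,0,0,0,0,0],[1,-4,0.7,-2.4,-0.17,0,0],[1,-4,1.4,-4.7,-0.34,0,0],[1,-4,2.1,-7,-0.51,0,0],[1,-4,2.9,-9.4,-0.68,0,0],[1,-4,3.6,-11.8,-0.85,0,0],[1,-4,4.4,-14.1,-1.02,0,0],[1,-4,5.1,-16.5,-1.2,0,0],[1,-4,5.8,-18.8,-1.37,0,0],[1,-4,6.5,-21.2,-1.54,0,0],[1,-4,7.3,-23.5,-1.71,0,0],[1,-4,7.3,-23.5,-1.853,0,0]]]}}

```text
t: 6.28
eef_pos: [520.2, -152.4, 45.7]
ee_rot: [[0.001, -0.203, 0.979], [0.001, 0.979, 0.203], [-1.0, 0.001, 0.001]]
ft_force: [0.4, -0.0, -1.3]
grip_width: 0.262
```

Run:
```python
from geo import *
s=manip.get_state(); print(s["t"],s["eef_pos"],s["qpos"],s["ee_rot"],s["grip_width"],s["ft_force"])
c=manip.calibration("wrist"); im=manip.capture("wrist"); cv2.imwrite("pics/w2.png",im); np.save("w2.npy",c["world_from_camera"])
im=manip.capture("top"); cv2.imwrite("pics/t2.png",im)
o=np.zeros((600,800,3),np.uint8)
o[:400,:640]=cv2.imread("pics/w2.png"); o[400:]=cv2.resize(im[165:265,260:460],(800,400),interpolation=cv2.INTER_CUBIC)[100:300]
cv2.imwrite("pics/v2.png",o)
```

```text
6.275 [ 520.183 -152.384   45.706] [ 20.332  30.582  -8.437 112.019   6.85   37.851 109.332] [[ 0.001 -0.203  0.979]
 [ 0.001  0.979  0.203]
 [-1.     0.001  0.001]] 0.2616802112670514 [ 0.415 -0.028 -1.306]
```

View pics/v2.png

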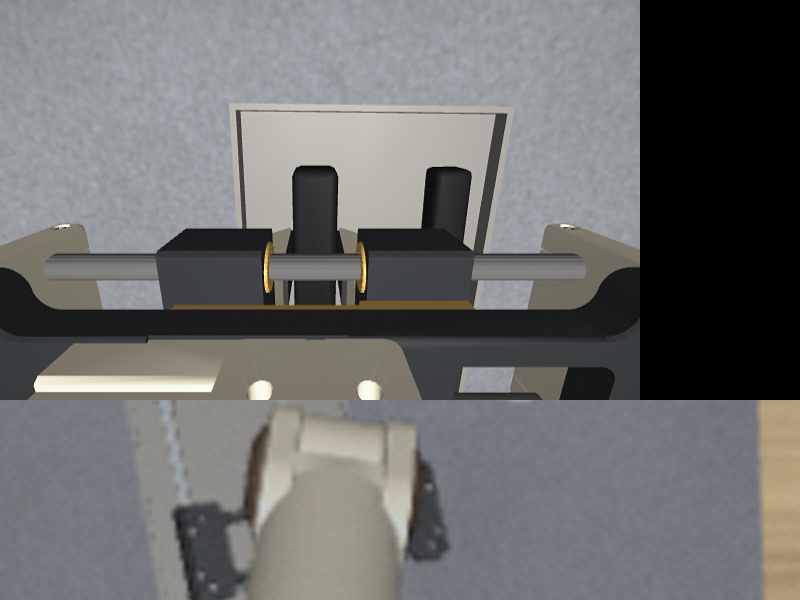

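The wrist view shows the held handle's end at (315,166), parallel to the sample at (448,166). The tray's near wall runs from (231,104) to (513,108), and its -y wall is at the left.

Run:
```python
from geo import *
c=manip.calibration("wrist"); c["world_from_camera"]=np.load("w2.npy")
p=atz(c,231,104,16);q=atz(c,513,108,16); print("near corners",p,q,np.linalg.norm(p-q))
y=(q-p)/np.linalg.norm(q-p); x=np.array([y[1],-y[0],0]); o=(p+q)/2+130*x; print("ctr",o,"ang",np.degrees(np.arctan2(x[1],x[0])))
f=lambda n,P:print(n,(P-o)@x,(P-o)@y)
f("held end",atz(c,315,168,60)); f("samp end",atz(c,448,168,24)); f("tcp",np.array([520.2,-152.4,0]))
print("held axis", np.degrees(np.arctan2(.203,.979)))
```

```text
near corners [ 450.97  -220.011   16.   ] [417.63  -46.107  16.   ] 177.07086856412516
ctr [ 561.975 -108.582   16.   ] ang 10.852720457108553
held end -96.63156761939865 -35.68940448124669
samp end -92.76930848013406 48.84912336763774
tcp -49.27806348288004 -35.168522850707255
held axis 11.71452521197568
```

Emit:
{"api": "jog_arm", "payload": {"series": [[[1,1.5,0,0,0,0,0],[1,2.8,0,0,0,0,0],[1,3.4,0,0,0,0,0],[1,3.6,0,0,0,0,0],[1,3.6,0,0,0,0,0],[1,3.6,0,0,0,0,0]]]}}

```text
t: 7.12
eef_pos: [518.3, -155.3, 9.6]
ee_rot: [[-0.002, -0.193, 0.981], [0.0, 0.981, 0.193], [-1.0, 0.0, -0.002]]
ft_force: [-3.5, 1.1, 4.8]
grip_width: 0.259
```

Emit:
{"api": "jog_arm", "payload": {"series": [[[0.55,0,0,0,0,0,0],[0.55,0,0,0,0,0,0],[0.55,0,0,0,0,0,0],[0.55,0,0,0,0,0,0],[0.55,-0.5,0,0,0,0,0],[0.55,-2,0,0,0,0,0],[0.55,-6,0,0,0,0,0],[0.55,-11,0,0,0,0,0],[0.55,-15,0,0,0,0,0],[0.55,-15,0,0,0,0,0]]]}}

```text
t: 8.38
eef_pos: [522.2, -156.0, 164.7]
ee_rot: [[0.008, -0.194, 0.981], [-0.003, 0.981, 0.194], [-1.0, -0.004, 0.008]]
ft_force: [0.1, -0.9, 0.2]
grip_width: 0.449
```

Run:
```python
from geo import *
s=manip.get_state(); print(s["t"],s["eef_pos"],s["qpos"],s["ee_rot"],s["grip_width"],s["ft_force"])
c=manip.calibration("wrist"); im=manip.capture("wrist"); cv2.imwrite("pics/w3.png",im); np.save("w3.npy",c["world_from_camera"])
```

```text
8.375 [ 522.199 -156.041  164.654] [ 21.87   20.362  -9.8   108.259   4.401  51.229 111.123] [[ 0.008 -0.194  0.981]
 [-0.003  0.981  0.194]
 [-1.    -0.004  0.008]] 0.44948279713847683 [ 0.063 -0.888  0.174]
```

View pics/w3.png

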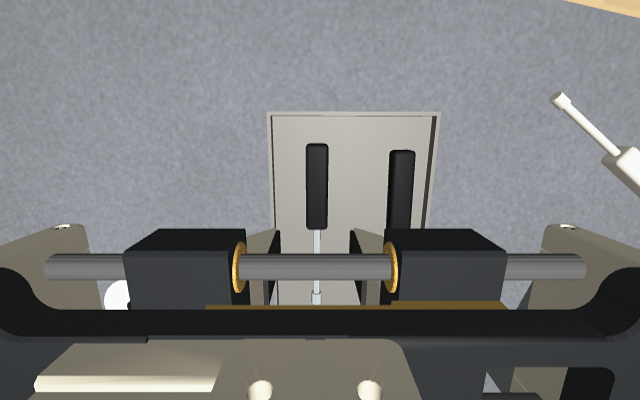

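The driver lies in the tray and is released: handle from (317,145) to (317,229), parallel to the sample at (402,150), both handles at the same end. Next I'll move above the bar.

Emit:
{"api": "jog_arm", "payload": {"series": [[[0.6,-2,3,1,0.17,0,0],[0.6,-2,7,2,0.34,0,0],[0.6,-2,11,3,0.51,0,0],[0.6,-2,15,4,0.68,0,0],[0.6,-2,19,5,0.85,0,0],[0.6,-2,24,6,1.02,0,0],[0.6,-2,29,6.6,1.2,0,0],[0.6,-2,34,7.2,1.37,0,0],[0.6,-2,40.2,7.6,1.54,0,0],[0.6,-2,40.2,7.6,1.71,0,0],[0.6,-2,40.2,7.6,1.86,0,0],[0.6,-2,40.2,7.6,1.86,0,0]]]}}

```text
t: 9.93
eef_pos: [514.8, 253.6, 178.6]
ee_rot: [[-0.002, 0.996, -0.092], [-0.001, -0.092, -0.996], [-1.0, -0.002, 0.001]]
ft_force: [0.4, -1.5, 0.3]
grip_width: 0.402
```

Run:
```python
from geo import *
s=manip.get_state(); print(s["t"],s["eef_pos"],s["qpos"],s["ee_rot"],s["grip_width"],s["ft_force"])
c=manip.calibration("wrist"); im=manip.capture("wrist"); cv2.imwrite("pics/w4.png",im); np.save("w4.npy",c["world_from_camera"])
```

```text
9.925 [514.758 253.637 178.616] [-28.819  22.115  -0.127 103.28    0.073  54.74  -34.257] [[-0.002  0.996 -0.092]
 [-0.001 -0.092 -0.996]
 [-1.    -0.002  0.001]] 0.4019521956825488 [ 0.429 -1.504  0.253]
```

View pics/w4.png

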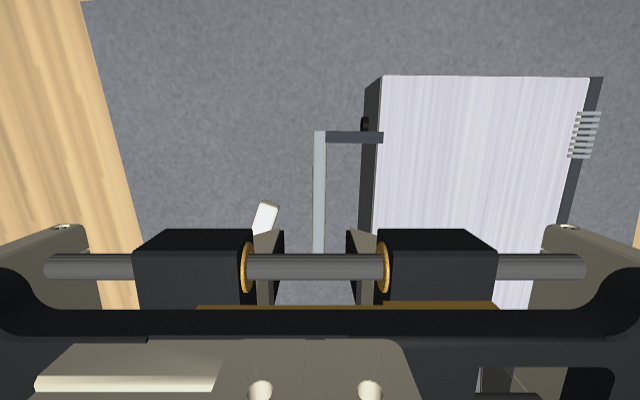

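The wrist view shows the bar running from (320,132) to (318,252), near the jaws' mid-line, with the arm at (352,136) and the plate edge at x≈375.

Run:
```python
from geo import *
c=manip.calibration("wrist"); c["world_from_camera"]=np.load("w4.npy")
a=atz(c,320,133,90);b=atz(c,318,250,90); print(a,b,np.degrees(np.arctan2((a-b)[0],(a-b)[1])))
for u,v in((384,76),(588,78)): print("plate",atz(c,u,v,88))
T=manip.calibration("top")
print("left end tri",tri(ray(T,164.6+85/4,139.6+326/4),ray(c,320,133)))
print("jaw mid at bar height",atz(c,316.5,250,90))
```

```text
[525.959 316.81   90.   ] [514.64  210.638  90.   ] 6.085114042885519
plate [581.587 356.628  88.   ]
plate [746.165 339.65   88.   ]
left end tri (array([525.64 , 316.876,  87.233]), np.float64(0.38026495476790323))
jaw mid at bar height [513.238 210.769  90.   ]
```

Emit:
{"api": "jog_arm", "payload": {"series": [[[0.6,3,0.4,0,0.007,0,0],[0.6,7,0.4,0,0.007,0,0],[0.6,7,0.4,0,0.007,0,0],[0.6,7,0.4,0,0.007,0,0]]]}}

```text
t: 10.48
eef_pos: [520.2, 253.5, 110.6]
ee_rot: [[0.001, 0.995, -0.1], [0.0, -0.1, -0.995], [-1.0, 0.0, -0.001]]
ft_force: [0.2, 0.0, 0.8]
grip_width: 0.402
```

Emit:
{"api": "jog_arm", "payload": {"series": [[[0.6,2,-0.1,0,0,0,0],[0.6,4,-0.1,0,0,0,0],[0.6,4.4,-0.1,0,0,0,0],[0.6,4.4,-0.1,0,0,0,0],[1,4.4,-0.1,0,0,0,0],[1,4.4,-0.1,0,0,0,0],[1,4.4,-0.1,0,0,0,0],[1,4.4,-0.1,0,0,0,0],[1,4.4,-0.1,0,0,0,0],[1,4.4,-0.1,0,0,0,0]]]}}

```text
t: 11.72
eef_pos: [518.5, 253.8, 65.8]
ee_rot: [[-0.0, 0.995, -0.101], [0.0, -0.101, -0.995], [-1.0, -0.0, -0.0]]
ft_force: [-1.7, 0.2, 3.5]
grip_width: 0.122
```

Emit:
{"api": "jog_arm", "payload": {"series": [[[1,-0.8,0.01,0,0,0,0],[1,-1.95,0.09,0,0,0,0],[1,-3.12,0.22,0,0,0,0],[1,-4.66,0.49,0,0,0,0],[1,-6.17,0.87,0,0,0,0],[1,-7.66,1.35,0,0,0,0],[1,-9.11,1.94,0,0,0,0],[1,-10.52,2.62,0,0,0,0],[1,-11.87,3.4,0,0,0,0],[1,-13.17,4.28,0,0,0,0],[1,-14.4,5.24,0,0,0,0],[1,-14.4,5.24,0,0,0,0]]]}}

```text
t: 13.22
eef_pos: [569.1, 248.5, 212.2]
ee_rot: [[-0.004, 0.995, -0.101], [0.0, -0.101, -0.995], [-1.0, -0.004, 0.0]]
ft_force: [-12.6, 0.6, 7.0]
grip_width: 0.125
```

Run:
```python
from geo import *
s=manip.get_state(); print(s["t"],s["eef_pos"],s["qpos"],s["grip_width"],s["ft_force"],s["wrist_torque"])
im=manip.capture("scene"); cv2.imwrite("pics/s5.png",im); w=manip.capture("wrist"); cv2.imwrite("pics/w5.png",w)
o=np.zeros((600,800,3),np.uint8); o[:400,:640]=w; o[320:600,:400]=cv2.resize(im[100:240,350:550],(400,280)); cv2.imwrite("pics/v5.png",o)
```

```text
13.225 [569.058 248.462 212.159] [-26.417  24.654   0.541  94.634  -0.37   60.902 -31.515] 0.12470811585374153 [-12.628   0.628   7.039] [-0.073  2.872  0.021]
```

View pics/v5.png

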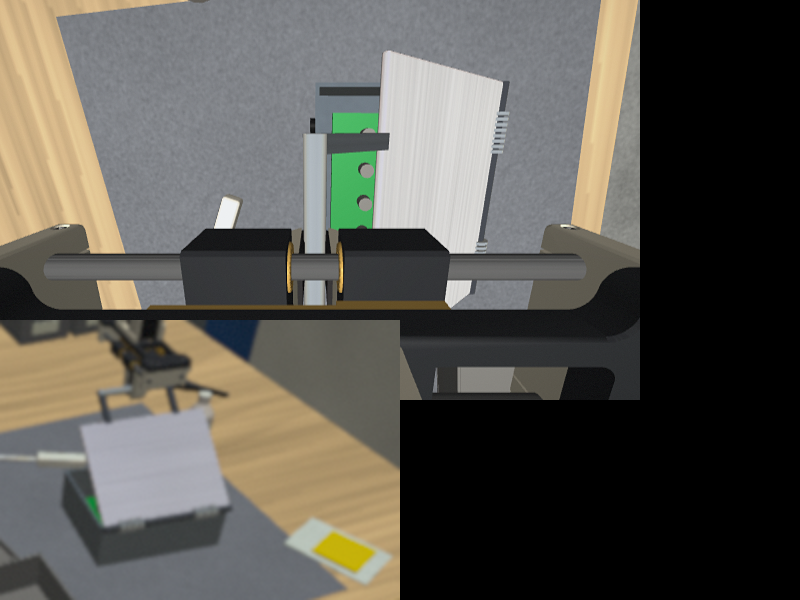

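The cover is at about 40°, with the bar firmly between the fingers. A roughly 14 N radial load says my arc is about 3 mm too tight, so I'll correct that on the way on.

Emit:
{"api": "jog_arm", "payload": {"series": [[[1,0,-0.15,0,0,0,0],[1,-1.2,0.85,0,0,0,0],[1,-2.35,2.0,0,0,0,0],[1,-3.4,3.2,0,0,0,0],[1,-4.3,4.5,0,0,0,0],[1,-5.2,5.8,0,0,0,0],[1,-5.9,7.2,0,0,0,0],[1,-6.25,7.9,0,0,0,0],[1,-6.25,7.9,0,0,0,0]]]}}

```text
t: 14.45
eef_pos: [651.3, 239.7, 275.1]
ee_rot: [[0.004, 0.995, -0.102], [0.001, -0.102, -0.995], [-1.0, 0.004, -0.001]]
ft_force: [-2.1, 0.2, 6.2]
grip_width: 0.117
```

Run:
```python
from geo import *
s=manip.get_state(); print(s["t"],s["eef_pos"],s["qpos"],s["grip_width"],s["ft_force"],s["wrist_torque"])
im=manip.capture("scene"); cv2.imwrite("pics/s6.png",im); w=manip.capture("top"); cv2.imwrite("pics/t6.png",w)
o=np.zeros((600,800,3),np.uint8); o[:,:]=cv2.resize(im[70:220,360:560],(800,600),interpolation=cv2.INTER_CUBIC); cv2.imwrite("pics/v6.png",o)
```

```text
14.45 [651.331 239.713 275.087] [-23.531  29.069   1.617  79.504  -0.776  71.211 -27.717] 0.11728644447393081 [-2.15   0.189  6.221] [-0.076  0.785 -0.   ]
```

View pics/v6.png

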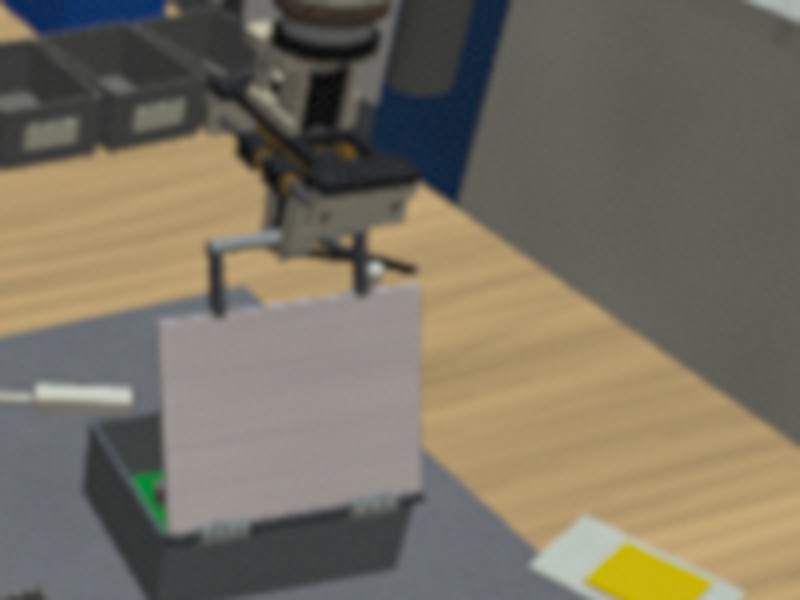

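The cover stands up with its free edge at crop (160,322)–(418,288) and the bar's end at (210,247). I'll fit the opening angle to these points.

```bash
cat > ang.py <<'E'
from geo import *
from scipy.optimize import least_squares
S=manip.calibration("scene"); M=np.linalg.inv(S["world_from_camera"])
def proj(P):
    p=M[:3,:3]@P+M[:3,3]; return np.array([S["cx"]+S["fx"]*p[0]/-p[2],S["cy"]-S["fy"]*p[1]/-p[2]])
th=np.radians(-5.6); X=np.array([np.cos(th),np.sin(th),0]);Y=np.array([-X[1],X[0],0]);Z=np.array([0,0,1.])
H=np.array([742,231.3,85])
def fit(obs): # obs list of (r, y, u, v)
    for r0 in (1,):
        f=lambda q:np.concatenate([proj(H+q[1]*X+y*Y+r*(-np.cos(q[0])*X+np.sin(q[0])*Z))-[u,v] for r,y,u,v in obs])
        s=least_squares(f,[1.,0.]); print("deg",np.degrees(s.x[0]),"dx",s.x[1],"res",s.fun)
E
python3 - <<'E'
from ang import *
k=lambda x,y:(360+x/4-.4,70+y/4-.4)
fit([(174,-110,*k(160,322)),(174,110,*k(418,288)),(224,-65,*k(210,245)),(0,-110,*k(165,532)),(0,110,*k(420,492))])
fit([(174,-110,*k(160,322)),(174,110,*k(418,288)),(224,-65,*k(210,245))])
E
```

```text
deg 68.3232490853099 dx -6.758437677342438 res [-0.516 -0.282  0.434 -1.631  0.264  0.522  0.406  1.227 -0.791  0.079]
deg 66.90697087240157 dx -2.6138874612925083 res [-0.557  0.209  0.344 -1.15   0.031  0.988]
```

The fit and the TCP agree on about 66–67°, which is past 62.5°. Now I'll ease it back to about 52.5°.

Emit:
{"api": "jog_arm", "payload": {"series": [[[1,0.27,-0.6,0,0,0,0],[1,0.57,-1.2,0,0,0,0],[1,0.85,-1.7,0,0,0,0],[1,1.13,-2.23,0,0,0,0],[1,1.44,-2.75,0,0,0,0],[1,1.74,-3.23,0,0,0,0],[1,2.08,-3.72,0,0,0,0],[1,2.41,-4.2,0,0,0,0],[1,2.76,-4.67,0,0,0,0],[1,2.76,-4.67,0,0,0,0],[1,2.76,-4.67,0,0,0,0],[1,2.76,-4.67,0,0,0,0]]]}}

```text
t: 16.05
eef_pos: [602.9, 244.8, 244.7]
ee_rot: [[-0.0, 0.995, -0.101], [-0.0, -0.101, -0.995], [-1.0, -0.0, 0.0]]
ft_force: [-3.3, -1.1, 5.4]
grip_width: 0.117
```

Run:
```python
from geo import *
s=manip.get_state(); print(s["t"],s["eef_pos"],s["grip_width"],s["ft_force"],s["wrist_torque"])
p=s["eef_pos"]+[0,0,19]; X=np.array([np.cos(.0977),-np.sin(.0977),0]); d=p-[742,231.3,85]; print(np.degrees(np.arctan2(d[2],-d@X)),np.hypot(d[2],d@X))
im=manip.capture("scene"); cv2.imwrite("pics/s7.png",im); w=manip.capture("top"); cv2.imwrite("pics/t7.png",w)
o=np.zeros((600,800,3),np.uint8); o[:]=cv2.resize(im[70:220,360:560],(800,600),interpolation=cv2.INTER_CUBIC)
o[:200,400:]=cv2.resize(w[165:265,280:480],(400,200)); cv2.imwrite("pics/v7.png",o)
```

```text
16.05 [602.932 244.812 244.717] 0.11730701105257704 [-3.305 -1.086  5.372] [-0.289  0.743  0.002]
51.98136354596837 226.85222872308952
```

View pics/v7.png

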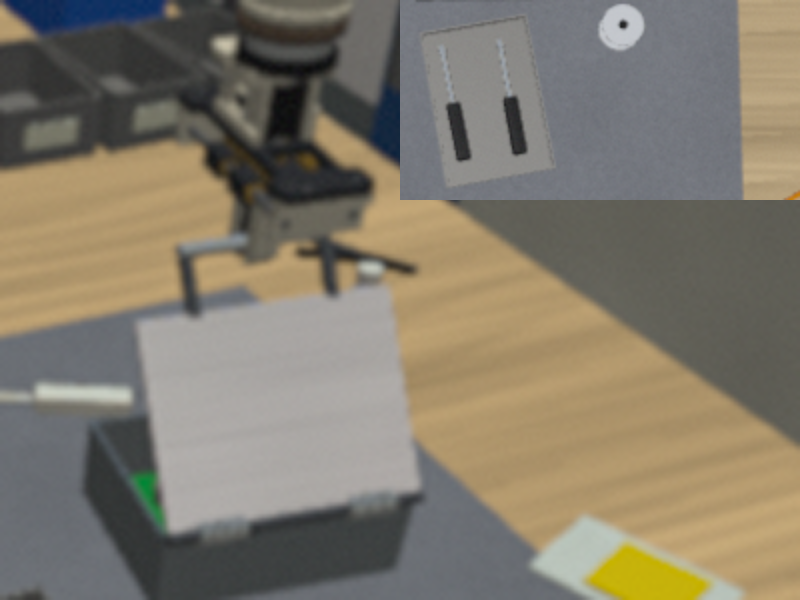

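Both drivers lie parallel in the tray, and the spool and flux bottle are in place. The cover's free edge is now at crop (138,323)–(390,290), with the bar's end at (178,249). I'll fit the angle, watch that it is still, and hand in if it is good.

Run:
```python
from ang import *
k=lambda x,y:(360+x/4-.4,70+y/4-.4)
fit([(174,-110,*k(138,323)),(174,110,*k(390,290)),(224,-65,*k(178,249)),(0,-110,*k(165,532)),(0,110,*k(420,492))])
fit([(174,-110,*k(138,323)),(174,110,*k(390,290)),(224,-65,*k(178,249))])
a=cv2.imread("pics/s7.png"); b=manip.capture("scene"); print("diff",np.abs(a.astype(int)-b)[70:220,360:560].mean())
```

```text
deg 53.087501525686825 dx -4.576481987883706 res [-0.657 -0.58  -0.333 -1.831  0.333  0.227  0.683  1.655 -0.439  0.478]
deg 52.37016526735885 dx -0.582763373269917 res [-0.424  0.148 -0.061 -1.134  0.494  0.968]
diff 0.9131
```

Emit:
{"api": "jog_arm", "payload": {"series": [[[1,0,0,0,0,0,0],[1,0,0,0,0,0,0],[1,0,0,0,0,0,0],[1,0,0,0,0,0,0]]]}}

```text
t: 16.7
eef_pos: [602.9, 244.8, 244.7]
ee_rot: [[-0.0, 0.995, -0.101], [-0.0, -0.101, -0.995], [-1.0, -0.0, 0.0]]
ft_force: [-4.4, -1.2, 5.6]
grip_width: 0.119
```

The angle is 52–53° (0.91–0.93 rad), and the arm is still and gripping. Handing in.

```bash
python3 -c "
from rig import manip
print(manip.finish_job())"
```

```text
the job is handed in; nothing more can be done
None
```

The job is handed in at about 16.7 s, with the driver in the tray and the cover held just below its balance point; no verdict was reported.

- **Nut driver:** I laid the loose driver flat in the tray's free half and released it. It is parallel to the sample within about 1°, with its handle at the same end. The last top view shows both drivers lying parallel, and the sample, spool and flux bottle appear unmoved.
- **Cover raised:** I gripped the bar and raised the cover to about 66–67°. That is past the required 62.5° and well short of the stop.
- **Cover held:** I eased it back to about 52–53° (0.91–0.93 rad), 7–8° below the balance point, and the fingers still hold it. The arm's position gives 52.0°, and the two picture fits give 52.4° and 53.1°. The arm's pose did not change over the last half second.
- **What disagreed:** On the way up there was a load of about 14 N along the bar's radius because my arc was about 3 mm too tight, so I corrected it. The bar radius worked out from the arm is 227 mm against the stated 224 mm, which suggests the bar sits a few mm off in the grip.

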